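# Unlock and open the specimen lockbox

## Robot

A 7-joint arm with a two-finger parallel gripper is mounted at the origin on a cart in front of the work surface, level with it; the furniture and walls round the work are solid. World frame = base frame: x ahead of the robot, y to its left, z up, the work surface at z = 0. Lengths are in m, angles in rad, forces in N, time in s.
With the tool pointing down it reaches from about 0.4 to 0.85 m from the base axis. Payload 10.4 kg.
Tool frame: the origin (TCP) lies on the centre line of the jaws, within the pads' length; the fingertips stand 11 mm ahead of it and the grasp point (between the pads) lies 8 mm behind it (tip_reach is the distance from the TCP to the fingertips, in m); z points along the fingers, y is the line along which they close (so a half turn about z gives the same grasp; the last joint's range is limited). The gripper opens to 85 mm and grips with 20 to 120 N. Pads are 22 mm wide; open, the fingers measure 114 mm over their backs; the gripper's body (76 mm by 85 mm) begins 54 mm behind the grasp point. The pads swing forward as they close: fully open they stand 13 mm farther back than shut.
Start: joints at [1.117, 0.332, -0.065, 1.46, 0.022, 1.35, -0.088], TCP at [0.261, -0.568, 0.242] pointing down, gripper open.
Joint ranges: [-2.6, 2.6], [-0.5, 2.12], [-1.47, 1.34], [0.16, 2.42], [-1.27, 4.41], [0.06, 2.06], [-2.6, 2.6]. Speed limits (rad/s): [2.22, 2.22, 2.79, 2.79, 3.14, 3.14, 3.14].

## Interface

Orientations are given as a unit quaternion [x, y, z, w].
In Python, from workcell import get_obs, camera, hand_in, tip_reach gives the robot as it stands. The module is installed in compiled form; this text tells all that it offers.
- The arm moves only by the tool move_arm, never from a script. Its argument "plan" is a list of rows, each an object with "delta_pos": the shift along the tool's x, y, z in a scale on which 1.0 is 0.6 m, a list of three; "turn": the turn, a rotation vector about the tool's x, y, z in a scale on which 1.0 is 60 degrees, a list of three; "fingers": the closure, from 0 (fully open) to 1 (shut). A call has 1 to 12 rows; each row is the pose to reach, as a shift and turn from the pose commanded when the call began, along the tool's axes at that moment; what a row does not reach only later rows make up. A row lasts 1/8 s, in which the tool goes at most 62.5 mm and 10.7 degrees, less where a joint would pass 70% of its speed; a pose out of reach is approached as far as the arm can. Shift and turn numbers lie between -1 and 1, and a call with a number outside is refused. A call with a gripper value outside its range is refused whole. The fingers move at their own pace and stop on an object; "force" is the grip in N (left out, the last holds). Time passes only in rows, so rows that repeat a pose let the fingers close. It gives the time, the measured TCP pose, the force, the opening and the grip force at its end, in the units of the state.
- get_obs(): the state, without advancing time (a new reading comes with each control period).
- camera(name): name is "side" or "top"; returns a dict with "color" (384x512x3 uint8, red, green, blue), "range_z" (384x512 float32, m along the optical axis (not along the pixel's ray), 0 where there is no reading), "fx", "fy", "cx", "cy" (pixels), "R" (3x3) and "t" (3): a world point X has camera coordinates R X + t. Camera axes: x right, y down, z forward; pixel columns grow to the right and rows downward; lengths in m; the calibration is good to about 2 mm. A picture is of the moment at which its call begins.
- hand_in(): hands the job in; it is judged then, once.
The state is a dict: "clock": time; "joint_pos": joint angles; "joint_velocities": joint speeds; "tau": joint torques, N m; "position": TCP position; "ee_rot": TCP orientation; "ft_force": force on the tool from outside, world axes, zero at the start; "torque": the same for the moment, N m; "grip_width": opening from 0.0 (shut) to 1.0 (fully open); "grasp_force": force on a finger pad.
Only numpy, scipy, OpenCV 4.12 (cv2) and the standard library are available. Lean on these libraries where they do the work, as an engineer would, in place of code of your own. Each camera call takes 0.05 s, during which the arm holds its last target. There are 200 camera calls.

## Task

First move the orange-lidded specimen cup that stands in front of the white lockbox fully out of its drawer's way and leave it standing upright on the bench. Then slide the orange-tabbed safety catch on top of the lockbox sideways as far as it goes, press the red release button it uncovered so that the blue drawer springs out a little, and draw the drawer fully open. The drawer must not hit the cup, and the two bottles and the jar beside the lockbox stay where they stand.

Things in the scene. Friction and masses are not known exactly. Their poses are not given: they have to be found in the camera images.
- lockbox: White lockbox fixed on the bench at a varying yaw, 140 (x) x 180 (y) x 80 mm high. Origin: centre of its underside; -x is its front with the blue drawer, +y is on the left of someone facing that front. On its flat top two aluminium rails along y at x = -35 and +35 mm (8 mm thick, 150 mm long, up to z 100 mm) guide the catch; the red button lies between them too.
- catch (a joint): The safety catch: a black plate 58 (x) x 62 (y) x 4.5 mm, its underside 93 mm above the bench, sliding between the rails, with an upright ribbed orange tab in its middle. 0 = fully over the button, 0.060 m = fully slid towards the lockbox's -y, button bare. May start up to 6 mm open. About 1.5 N of friction and light damping; it stays where it is left.
- catch_tab (a point): Top middle of the orange tab, 123 mm above the bench. The tab is 40 (x) x 8 (y) mm and rises 25 mm above the plate's top (97.5 mm). It lies at (0, +35 mm minus the catch's travel) in the lockbox's frame.
- release (a joint): Red round push button, 32 mm across. 0 = up, 0.008 m = fully down. Spring 2 N at the start, 4 N fully down. The drawer is let go about 5 mm down. It springs back up. The catch covers it.
- release_top (a point): Middle of the button's top, at (0, +35, 90 mm) in the lockbox's frame when up. A yellow collar lies round it.
- drawer (a joint): Blue-fronted drawer that slides out of the front (lockbox's -x). 0 = shut and held by the release, 0.085 m = fully open. When released a spring pushes it out about 42 mm and leaves it; from there about 1 N of friction and 12 N per m/s of damping, and it stays where it is left.
- drawer_edge (a point): Middle of the top edge of the drawer's blue front panel, 73 mm above the bench. Panel 8 mm thick (x), 172 mm wide, 13 to 73 mm high, no handle; when shut its back face lies on the lockbox's front (x = -70 mm). Behind it the drawer is open and clear for 40 mm down to its floor at z 18 mm, 148 mm wide; a low cross wall keeps the white cassettes farther back.
- specimen_cup: Specimen cup with an orange screw lid, 62 mm across at the lid (top 14 mm), 56 mm below it, 71 mm high, about 50 g, loose, standing just in front of the drawer. Origin: centre of its underside, z up. The bench is free for it from world x = 0.40 m up to the fixed, 270 mm high grey centrifuge, whose front face runs about along world x + y = 0.6 m; a timer and a dish lie beyond y = +0.04 m.
- dark_bottle: Black bottle with a light blue label, 52 mm across, 152 mm high, standing near the lockbox. Origin: centre of its underside. Leave alone.
- blue_spray: Blue spray bottle, 46 mm across, 154 mm high, standing near the lockbox. Origin: centre of its underside. Leave alone.
- jar: White reagent jar, 47 mm across, 93 mm high, standing near the lockbox. Origin: centre of its underside. Leave alone.
There are look-alikes about, which are no part of the job. There is more than one size of the lockbox; the job needs the larger.

How it is judged:
By the outcome, as a careful person would: the job done as asked, in the order asked, and still so for the second after the job is handed in, with the robot touching nothing.
It also fails if it takes over 54 s, if anything falls off the work surface, if the arm or the gripper's body presses on something with over 40 N, if the wrist force passes 120 N, or if a joint passes its speed limit or range.

## Working session

There is one attempt and no reset: what is moved stays moved. The work goes in short steps, Python scripts to look and compute and a tool call to move; the robot and the scene stay as the last step left them, time stands still between calls to the robot, and variables do not carry over. Pictures are saved under pics/ and viewed, at most 10 in all, crops included, and the job is handed in when it is done.

Besides the shell and the picture viewer there is one more tool, called after "Call:" as name(argument=value, ...), one argument or row to a line, values as JSON. move_arm: Moves the arm, as the interface text tells. Its arguments: {"type":"object","properties":{"plan":{"type":"array","items":{"type":"object","properties":{"delta_pos":{"type":"array","items":{"type":"number"}},"turn":{"type":"array","items":{"type":"number"}},"fingers":{"type":"number"}}}},"force":{"type":"number"}},"required":["plan"]}

```bash
mkdir -p pics
python3 - <<'E'
from workcell import *
import cv2,numpy as np
for n in("side","top"):
    c=camera(n); cv2.imwrite(f"pics/{n}0.png",c["color"][:,:,::-1]); np.savez(f"{n}0.npz",**c)
    print(n,c["fx"],c["cx"],c["cy"],c["R"].round(3).tolist(),c["t"].round(3).tolist(),"campos",(-c["R"].T@c["t"]).round(3))
o=get_obs();print(o["position"],o["ee_rot"],o["clock"],tip_reach)
E
```

```text
side 351.94038376322806 260.8931773847832 192.4967976955107 [[-0.923, -0.385, -0.013], [-0.227, 0.57, -0.79], [0.311, -0.726, -0.614]] [0.381, 0.346, 0.598] campos [0.244 0.383 0.645]
top 369.41387844538656 253.25892677104892 191.3636683836762 [[-0.013, -1.0, 0.021], [-0.986, 0.01, -0.166], [0.166, -0.023, -0.986]] [-0.309, 0.537, 0.918] campos [ 0.373 -0.294  1.   ]
[ 0.26086191 -0.56761756  0.24162701] [ 9.76884573e-01  2.13766587e-01 -1.73992484e-04 -5.89519162e-04] 0.1 0.011
```

View pics/top0.png

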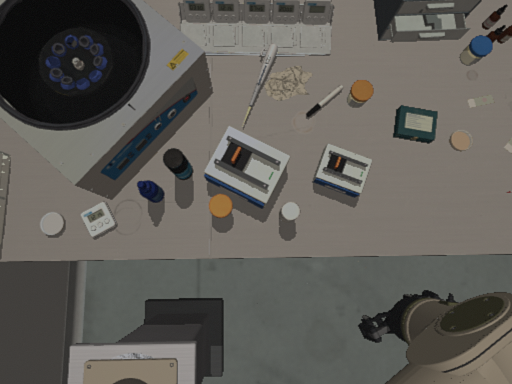

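View pics/side0.png

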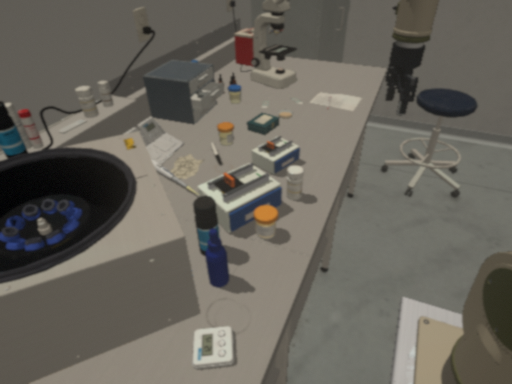

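The top view shows the large lockbox around (247,167), with its blue front facing down-left. The cup lid is at (221,206), the dark bottle at (177,163), the spray at (150,190), the jar at (290,212) and the orange tab at (236,155). The smaller lockbox at (343,170) is a decoy. The side view agrees: lockbox around (240,195), cup (265,220).

```bash
cat > h.py <<'E'
import numpy as np,cv2
from workcell import *
def load(n): return dict(np.load(n+".npz"))
def cloud(c):
    v,u=np.mgrid[:384,:512]; z=c["range_z"].astype(float)
    P=np.stack([(u-c["cx"])/c["fx"]*z,(v-c["cy"])/c["fy"]*z,z],-1)-c["t"]
    W=P@c["R"]; W[z==0]=np.nan; return W
def ray(c,u,v,h):
    d=c["R"].T@np.array([(u-c["cx"])/c["fx"],(v-c["cy"])/c["fy"],1]); o=-c["R"].T@c["t"]
    return o+d*(h-o[2])/d[2]
def blobs(c,lo,hi,amin=8):
    m=cv2.inRange(cv2.cvtColor(c["color"],cv2.COLOR_RGB2HSV),lo,hi)
    n,l,s,ce=cv2.connectedComponentsWithStats(m)
    return [(s[i],ce[i],l==i) for i in range(1,n) if s[i,4]>=amin]
E
python3 - <<'E'
from h import *
for n in("top0","side0"):
    c=load(n);W=cloud(c)
    for s,ce,m in blobs(c,(5,130,90),(18,255,255),15):
        print(n,"orange",s[:5],ce.round(1),"z",np.nanmedian(W[m],0).round(3), "ray.071",ray(c,*ce,.071).round(3),".11",ray(c,*ce,.11).round(3))
    X=W[...,:2]; z=W[...,2]
    print("bench z",np.nanmedian(z[(X[...,0]>.4)&(X[...,0]<.5)&(abs(X[...,1]+.3)<.2)]))
    near=(X[...,0]>.38)&(X[...,0]<.68)&(X[...,1]>-.42)&(X[...,1]<.02)
    k=near&(abs(z-.08)<.008)
    nn,l,s,ce=cv2.connectedComponentsWithStats(k.astype(np.uint8))
    i=1+s[1:,4].argmax(); kk=cv2.morphologyEx((l==i).astype(np.uint8),cv2.MORPH_OPEN,np.ones((2,2)))>0
    p=np.array([ray(c,u,v,.08)[:2] for v,u in np.argwhere(kk)]).astype(np.float32)
    r=cv2.minAreaRect(p); print("box",r, cv2.boxPoints(r).round(3).tolist())
    for h0,h1,nm in((.14,.17,"bottles"),(.085,.105,"jarish")):
        k=near&(z>h0)&(z<h1); nn,l,s,ce=cv2.connectedComponentsWithStats(k.astype(np.uint8))
        for i in range(1,nn):
            if s[i,4]>15: print(nm,s[i,4],ce[i].round(1),np.nanmean(W[l==i],0).round(3),np.nanmin(W[l==i],0).round(3),np.nanmax(W[l==i],0).round(3))
E
python3 - <<'E'
import cv2
a=cv2.imread("pics/top0.png")[110:250,100:330]
cv2.imwrite("pics/crop.png",cv2.resize(a,None,fx=3.4,fy=3.4,interpolation=cv2.INTER_CUBIC))
E
```

```text
top0 orange [351  80  22  21 356] [361.7  89.8] z [ 0.803 -0.611  0.072] ray.071 [ 0.804 -0.611  0.071] .11 [ 0.786 -0.598  0.11 ]
top0 orange [231 147  10  15  56] [235.5 153.8] z [ 0.614 -0.27   0.124] ray.071 [ 0.628 -0.27   0.071] .11 [ 0.618 -0.271  0.11 ]
top0 orange [335 157   6  10  30] [337.8 161.5] z [ 0.601 -0.532  0.086] ray.071 [ 0.606 -0.536  0.071] .11 [ 0.596 -0.526  0.11 ]
top0 orange [209 194  24  24 435] [220.2 205.3] z [ 0.495 -0.23   0.071] ray.071 [ 0.494 -0.231  0.071] .11 [ 0.489 -0.234  0.11 ]
bench z 0.001442821942474247
box ((0.5930112600326538, -0.3004251718521118), (0.17944636940956116, 0.14878344535827637), 62.15233612060547) [[0.48500001430511475, -0.3449999988079071], [0.6169999837875366, -0.41499999165534973], [0.7009999752044678, -0.25600001215934753], [0.5690000057220459, -0.1860000044107437]]
bottles 406 [134.2 149.4] [ 0.618 -0.035  0.156] [ 0.557 -0.093  0.14 ] [0.679 0.02  0.17 ]
bottles 350 [173.3 158.3] [ 0.596 -0.126  0.152] [ 0.573 -0.149  0.141] [ 0.622 -0.101  0.158]
bottles 57 [141.1 184.4] [ 0.535 -0.053  0.152] [ 0.527 -0.06   0.141] [ 
[... 1197 characters left out ...]
3], [0.5929999947547913, -0.39399999380111694], [0.6840000152587891, -0.23399999737739563], [0.5690000057220459, -0.16899999976158142]]
bottles 328 [203.5 204.4] [ 0.597 -0.117  0.15 ] [ 0.575 -0.146  0.14 ] [ 0.623 -0.096  0.154]
bottles 79 [212.5 233.4] [ 0.534 -0.044  0.15 ] [ 0.528 -0.055  0.14 ] [ 0.544 -0.038  0.155]
jarish 821 [236.3 182.6] [ 0.6   -0.283  0.096] [ 0.533 -0.378  0.085] [ 0.669 -0.213  0.105]
jarish 146 [294.4 170.7] [ 0.476 -0.397  0.092] [ 0.455 -0.42   0.085] [ 0.5   -0.379  0.096]
jarish 135 [206.2 226.6] [ 0.59  -0.105  0.095] [ 0.574 -0.136  0.085] [ 0.62  -0.096  0.105]
jarish 228 [215.2 255. ] [ 0.53  -0.037  0.095] [ 0.514 -0.062  0.085] [ 0.556 -0.024  0.105]
```

View pics/crop.png

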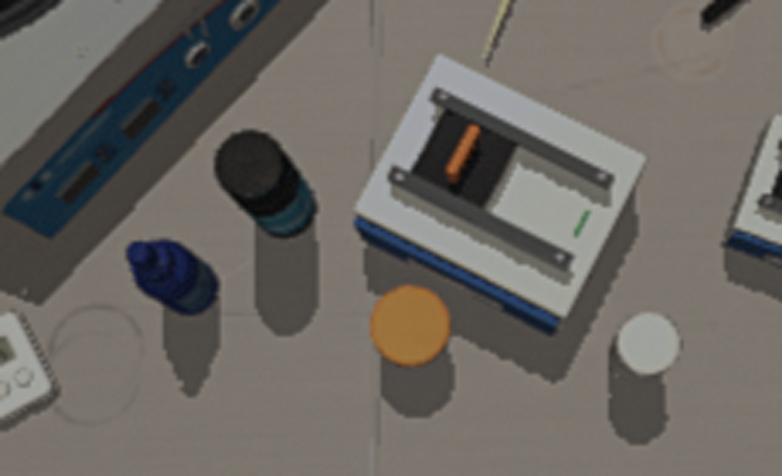

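Run:
```python
from h import *
c=load("top0")
f=lambda x,y,h:ray(c,100+x/3.4-.35,110+y/3.4-.35,h)[:2]
C=[f(*p,.08) for p in((357,222),(440,57),(645,158),(557,317))]
FL,BL,BR,FR=C
for p in C: print(p.round(4))
print("lens",[np.linalg.norm(C[i]-C[(i+1)%4]).round(3) for i in range(4)])
ctr=np.mean(C,0); dy=FL-FR+BL-BR; dx=BL-FL+BR-FR
print("ctr",ctr.round(4),"yaw from y",np.degrees(np.arctan2(-dy[0],dy[1])),"from x",np.degrees(np.arctan2(dx[1],dx[0])))
# rails: ends
a,b,d,e=[f(*p,.1) for p in((400,177),(563,258),(440,98),(605,180))]
r=(a-b)+(d-e); print("rail yaw",np.degrees(np.arctan2(-r[0],r[1])),"ctr",((a+b+d+e)/4).round(4),np.linalg.norm(a-b),np.linalg.norm(a-d))
print("tab",f(464,151,.117), "rail-depth sanity")
W=cloud(c)
# dark bottle, spray bounding by side too
s=load("side0");V=cloud(s)
for n,(x0,x1,y0,y1) in dict(dark=(.55,.64,-.16,-.08),spray=(.49,.57,-.09,-.01),jar=(.44,.51,-.43,-.37)).items():
    for w in (W,V):
        k=(w[...,0]>x0)&(w[...,0]<x1)&(w[...,1]>y0)&(w[...,1]<y1)&(w[...,2]>.03)&(w[...,2]<.2)
        print(n,np.nanpercentile(w[k],2,axis=0).round(3),np.nanpercentile(w[k],98,axis=0).round(3))
```

```text
[ 0.571  -0.1919]
[ 0.6994 -0.2542]
[ 0.6186 -0.409 ]
[ 0.4979 -0.3401]
lens [np.float64(0.143), np.float64(0.175), np.float64(0.139), np.float64(0.165)]
ctr [ 0.5967 -0.2988] yaw from y -26.944033629271996 from x -27.75852575853813
rail yaw -27.56497180865961 ctr [ 0.599  -0.3003] 0.13393261026463732 0.06704475303425167
tab [ 0.6149596  -0.27297551] rail-depth sanity
dark [ 0.573 -0.151  0.039] [ 0.618 -0.104  0.155]
dark [ 0.575 -0.139  0.037] [ 0.619 -0.096  0.153]
spray [ 0.513 -0.074  0.034] [ 0.553 -0.039  0.155]
spray [ 0.515 -0.056  0.033] [ 0.552 -0.025  0.154]
jar [ 0.454 -0.426  0.039] [ 0.495 -0.384  0.098]
jar [ 0.456 -0.419  0.032] [ 0.496 -0.379  0.095]
```

The manual's scale: shifts go in shares of 0.6 m and turns go in shares of 60 degrees. Converting my numbers, 0.3535 m / 0.6 = 0.5892, -0.208 m / 0.6 = -0.3467, 0.911 rad / 1.0472 = 0.8699.

Call:
move_arm(
  plan=[
    {"delta_pos": [0.295,-0.1733,0.0167],"turn": [0,0,0.4354],"fingers": 0},
    {"delta_pos": [0.295,-0.1733,0.0167],"turn": [0,0,0.4354],"fingers": 0},
    {"delta_pos": [0.295,-0.1733,0.0167],"turn": [0,0,0.4354],"fingers": 0},
    {"delta_pos": [0.295,-0.1733,0.0167],"turn": [0,0,0.4354],"fingers": 0},
    {"delta_pos": [0.5892,-0.3467,0.0333],"turn": [0,0,0.8699],"fingers": 0},
    {"delta_pos": [0.5892,-0.3467,0.0333],"turn": [0,0,0.8699],"fingers": 0},
    {"delta_pos": [0.5892,-0.3467,0.0333],"turn": [0,0,0.8699],"fingers": 0},
    {"delta_pos": [0.5892,-0.3467,0.0333],"turn": [0,0,0.8699],"fingers": 0},
    {"delta_pos": [0.5892,-0.3467,0.0333],"turn": [0,0,0.8699],"fingers": 0},
    {"delta_pos": [0.5892,-0.3467,0.0333],"turn": [0,0,0.8699],"fingers": 0},
  ],
  force=25,
)

```text
clock: 1.35
position: [0.4947, -0.2321, 0.222]
ee_rot: [0.971, -0.238, -0.0, 0.0]
ft_force: [-0.3, -0.2, -0.4]
grip_width: 1.0
grasp_force: 0.0
```

To row units: 0.174 m / 0.6 = 0.29, 0.16 m / 0.6 = 0.2667.

Call:
move_arm(
  plan=[
    {"delta_pos": [0,0,0.1],"turn": [0,0,0],"fingers": 0},
    {"delta_pos": [0,0,0.1833],"turn": [0,0,0],"fingers": 0},
    {"delta_pos": [0,0,0.2333],"turn": [0,0,0],"fingers": 0},
    {"delta_pos": [0,0,0.2667],"turn": [0,0,0],"fingers": 0},
    {"delta_pos": [0,0,0.29],"turn": [0,0,0],"fingers": 0},
    {"delta_pos": [0,0,0.29],"turn": [0,0,0],"fingers": 0},
  ],
)

```text
clock: 2.1
position: [0.4945, -0.2319, 0.0477]
ee_rot: [0.971, -0.238, -0.001, 0.0]
ft_force: [0.7, 0.1, 0.3]
grip_width: 1.0
grasp_force: 0.0
```

Run:
```python
from h import *
c=camera("side"); cv2.imwrite("pics/s1.png",cv2.resize(c["color"][130:290,180:380,::-1],None,fx=3.5,fy=3.5,interpolation=cv2.INTER_CUBIC))
```

```text
(no output)
```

View pics/s1.png

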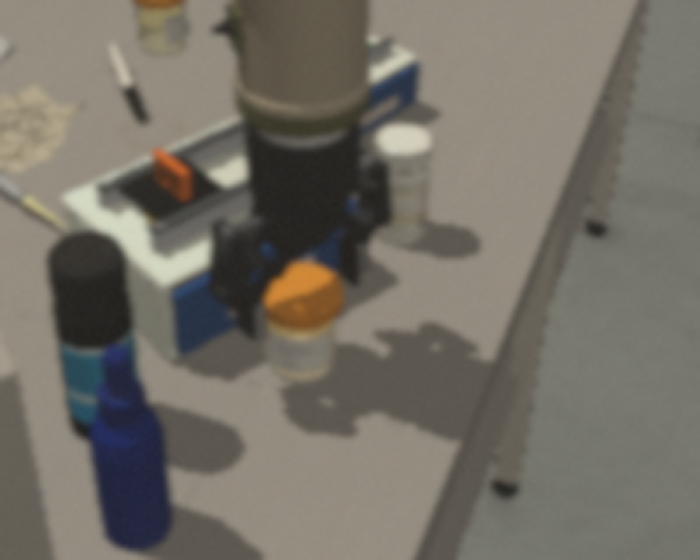

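The lid at (303,297) sits between the two fingers at (240,280) and (355,250). I'll close on it.

Call:
move_arm(
  plan=[
    {"delta_pos": [0,0,0],"turn": [0,0,0],"fingers": 0.5},
    {"delta_pos": [0,0,0],"turn": [0,0,0],"fingers": 0.5},
    {"delta_pos": [0,0,0],"turn": [0,0,0],"fingers": 0.5},
    {"delta_pos": [0,0,0],"turn": [0,0,0],"fingers": 0.5},
    {"delta_pos": [0,0,0],"turn": [0,0,0],"fingers": 0.5},
  ],
  force=25,
)

```text
clock: 2.78
position: [0.496, -0.2317, 0.0495]
ee_rot: [0.971, -0.238, 0.001, 0.0]
ft_force: [-1.5, -0.1, 6.1]
grip_width: 0.711
grasp_force: 26.5
```

Run:
```python
from h import *
c=camera("side"); cv2.imwrite("pics/s2.png",cv2.resize(c["color"][170:270,210:350,::-1],None,fx=5,fy=5,interpolation=cv2.INTER_CUBIC))
```

```text
(no output)
```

View pics/s2.png

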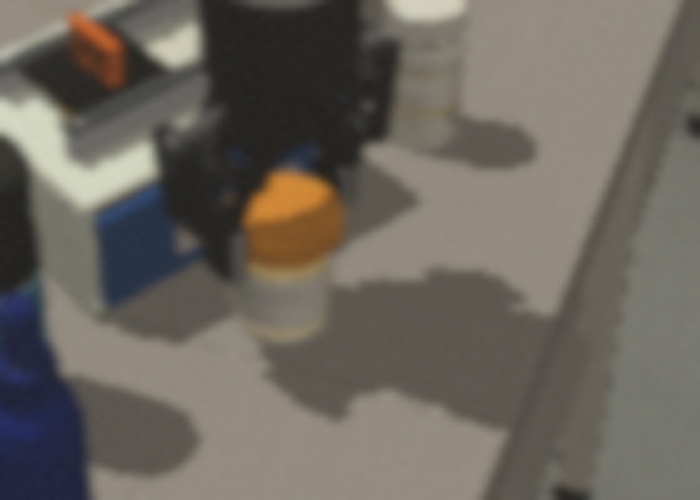

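To row units: -0.116 m / 0.6 = -0.1933, -0.104 m / 0.6 = -0.1733.

Call:
move_arm(
  plan=[
    {"delta_pos": [0,0,-0.0167],"turn": [0,0,0],"fingers": 0.5},
    {"delta_pos": [0,0,-0.05],"turn": [0,0,0],"fingers": 0.5},
    {"delta_pos": [-0.0333,-0.0167,-0.0667],"turn": [0,0,0],"fingers": 0.5},
    {"delta_pos": [-0.0833,-0.0583,-0.0667],"turn": [0,0,0],"fingers": 0.5},
    {"delta_pos": [-0.1333,-0.1083,-0.0667],"turn": [0,0,0],"fingers": 0.5},
    {"delta_pos": [-0.175,-0.15,-0.0667],"turn": [0,0,0],"fingers": 0.5},
    {"delta_pos": [-0.1933,-0.1733,-0.0667],"turn": [0,0,0],"fingers": 0.5},
    {"delta_pos": [-0.1933,-0.1733,-0.0667],"turn": [0,0,0],"fingers": 0.5},
  ],
)

```text
clock: 3.82
position: [0.4409, -0.0851, 0.0888]
ee_rot: [0.972, -0.237, 0.0, 0.0]
ft_force: [0.3, -0.8, 0.4]
grip_width: 0.711
grasp_force: 27.3
```

Run:
```python
from h import *
c=camera("side"); cv2.imwrite("pics/s3.png",cv2.resize(c["color"][160:360,180:400,::-1],None,fx=3,fy=3,interpolation=cv2.INTER_CUBIC))
```

```text
(no output)
```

View pics/s3.png

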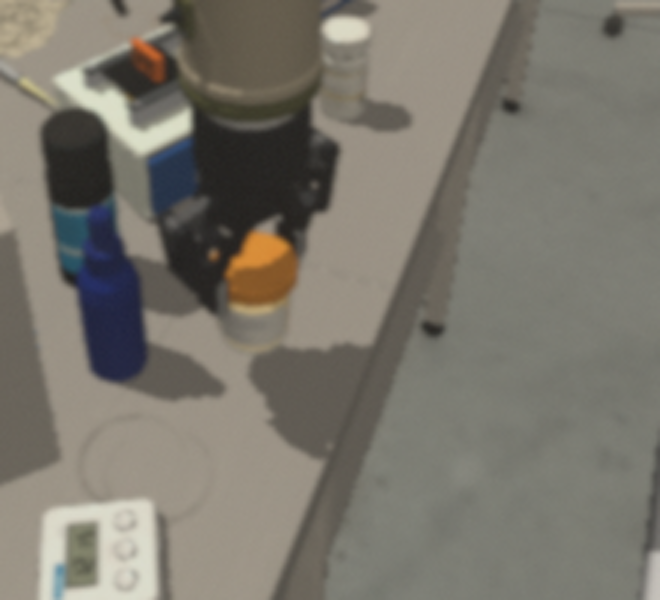

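The cup is held and upright at about (262,290) in the crop, clear of the spray bottle. Next I lower it, release and rise.

To row units: 0.0395 m / 0.6 = 0.0658, 0.036 m / 0.6 = 0.06.

Call:
move_arm(
  plan=[
    {"delta_pos": [0,0,0.025],"turn": [0,0,0],"fingers": 0.5},
    {"delta_pos": [0,0,0.0467],"turn": [0,0,0],"fingers": 0.5},
    {"delta_pos": [0,0,0.06],"turn": [0,0,0],"fingers": 0.5},
    {"delta_pos": [0,0,0.0658],"turn": [0,0,0],"fingers": 0.5},
    {"delta_pos": [0,0,0.0658],"turn": [0,0,0],"fingers": 0.5},
  ],
)

```text
clock: 4.5
position: [0.441, -0.0854, 0.049]
ee_rot: [0.971, -0.238, 0.0, -0.0]
ft_force: [-1.3, 1.4, 5.5]
grip_width: 0.715
grasp_force: 27.9
```

Call:
move_arm(
  plan=[
    {"delta_pos": [0,0,0],"turn": [0,0,0],"fingers": 0.15},
    {"delta_pos": [0,0,0],"turn": [0,0,0],"fingers": 0},
    {"delta_pos": [0,0,0],"turn": [0,0,0],"fingers": 0},
    {"delta_pos": [0,0,0],"turn": [0,0,0],"fingers": 0},
    {"delta_pos": [0,0,-0.05],"turn": [0,0,0],"fingers": 0},
    {"delta_pos": [0,0,-0.15],"turn": [0,0,0],"fingers": 0},
    {"delta_pos": [0,0,-0.2167],"turn": [0,0,0],"fingers": 0},
    {"delta_pos": [0,0,-0.2167],"turn": [0,0,0],"fingers": 0},
  ],
)

```text
clock: 5.5
position: [0.4423, -0.0858, 0.1819]
ee_rot: [0.971, -0.238, 0.003, 0.0]
ft_force: [0.5, -0.3, 0.2]
grip_width: 1.003
grasp_force: 0.0
```

To row units: 0.2385 m / 0.6 = 0.3975, 0.08 m / 0.6 = 0.1333.

Call:
move_arm(
  plan=[
    {"delta_pos": [0.05,0.0167,-0.0333],"turn": [0,0,0],"fingers": 1},
    {"delta_pos": [0.1333,0.0333,-0.0333],"turn": [0,0,0],"fingers": 1},
    {"delta_pos": [0.2167,0.05,-0.0333],"turn": [0,0,0],"fingers": 1},
    {"delta_pos": [0.3167,0.07,-0.0333],"turn": [0,0,0],"fingers": 1},
    {"delta_pos": [0.3975,0.0917,-0.0333],"turn": [0,0,0],"fingers": 1},
    {"delta_pos": [0.3975,0.0917,-0.0333],"turn": [0,0,0],"fingers": 1},
    {"delta_pos": [0.3975,0.0917,0.05],"turn": [0,0,0],"fingers": 1},
    {"delta_pos": [0.3975,0.0917,0.0917],"turn": [0,0,0],"fingers": 1},
    {"delta_pos": [0.3975,0.0917,0.1133],"turn": [0,0,0],"fingers": 1},
    {"delta_pos": [0.3975,0.0917,0.1133],"turn": [0,0,0],"fingers": 1},
  ],
)

```text
clock: 6.75
position: [0.6264, -0.2439, 0.1107]
ee_rot: [0.971, -0.238, -0.0, -0.0]
ft_force: [-0.5, 0.4, 0.5]
grip_width: -0.002
grasp_force: 0.0
```

Run:
```python
from h import *
for n in("side","top"):
    c=camera(n)
    for s,ce,m in blobs(c,(5,130,90),(18,255,255),15): print(n,s[4],ce.round(1),"ray.071",ray(c,*ce,.071).round(3))
    if n=="side": cv2.imwrite("pics/s4.png",cv2.resize(c["color"][120:300,170:370,::-1],None,fx=3,fy=3,interpolation=cv2.INTER_CUBIC))
```

```text
side 26 [270.7 144.5] ray.071 [ 0.603 -0.541  0.071]
side 48 [230.2 179.1] ray.071 [ 0.639 -0.321  0.071]
side 541 [264.3 262.1] ray.071 [ 0.437 -0.077  0.071]
top 354 [361.7  89.7] ray.071 [ 0.804 -0.611  0.071]
top 29 [337.8 161.4] ray.071 [ 0.606 -0.536  0.071]
```

View pics/s4.png

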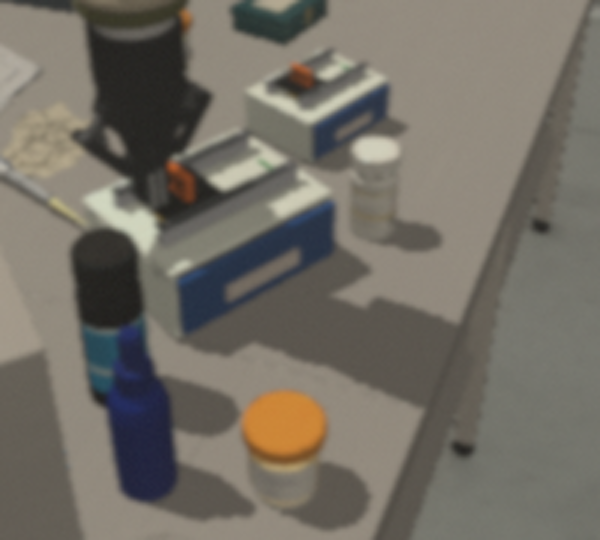

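The tips stand between the rails, just left of the orange tab at (180,182). The cup stands upright at (285,450). Now I push the catch.

To row units: 0.06 m / 0.6 = 0.1, 0.056 m / 0.6 = 0.0933.

Call:
move_arm(
  plan=[
    {"delta_pos": [0,0.0167,-0.0033],"turn": [0,0,0],"fingers": 1},
    {"delta_pos": [0,0.0333,-0.0033],"turn": [0,0,0],"fingers": 1},
    {"delta_pos": [0,0.05,-0.0033],"turn": [0,0,0],"fingers": 1},
    {"delta_pos": [0,0.0667,-0.0033],"turn": [0,0,0],"fingers": 1},
    {"delta_pos": [0,0.0833,-0.0033],"turn": [0,0,0],"fingers": 1},
    {"delta_pos": [0,0.0933,-0.0033],"turn": [0,0,0],"fingers": 1},
    {"delta_pos": [0,0.1,-0.0033],"turn": [0,0,0],"fingers": 1},
    {"delta_pos": [0,0.1,-0.0033],"turn": [0,0,0],"fingers": 1},
  ],
)

```text
clock: 7.85
position: [0.5986, -0.2981, 0.1127]
ee_rot: [0.971, -0.238, -0.0, 0.0]
ft_force: [0.1, 1.0, 0.1]
grip_width: -0.001
grasp_force: 0.0
```

To row units: 0.006 m / 0.6 = 0.01, 0.003 m / 0.6 = 0.005.

Call:
move_arm(
  plan=[
    {"delta_pos": [0,0.005,0],"turn": [0,0,0],"fingers": 1},
    {"delta_pos": [0,0.01,0],"turn": [0,0,0],"fingers": 1},
    {"delta_pos": [0,0.01,0],"turn": [0,0,0],"fingers": 1},
  ],
)

```text
clock: 8.22
position: [0.596, -0.303, 0.1127]
ee_rot: [0.971, -0.238, -0.0, 0.0]
ft_force: [0.3, 1.0, 0.4]
grip_width: 0.001
grasp_force: 0.3
```

To row units: 0.006 m / 0.6 = 0.01, 0.003 m / 0.6 = 0.005.

Call:
move_arm(
  plan=[
    {"delta_pos": [0,0.005,0],"turn": [0,0,0],"fingers": 1},
    {"delta_pos": [0,0.01,0],"turn": [0,0,0],"fingers": 1},
    {"delta_pos": [0,0.01,0],"turn": [0,0,0],"fingers": 1},
  ],
)

```text
clock: 8.6
position: [0.5957, -0.3035, 0.1128]
ee_rot: [0.972, -0.236, 0.001, -0.003]
ft_force: [6.0, 12.3, -1.2]
grip_width: 0.001
grasp_force: 6.9
```

To row units: -0.045 m / 0.6 = -0.075, -0.025 m / 0.6 = -0.0417.

Call:
move_arm(
  plan=[
    {"delta_pos": [0,-0.01,0],"turn": [0,0,0],"fingers": 1},
    {"delta_pos": [0,-0.0417,-0.005],"turn": [0,0,0],"fingers": 1},
    {"delta_pos": [0,-0.075,0],"turn": [0,0,0],"fingers": 1},
    {"delta_pos": [0,-0.075,0.0117],"turn": [0,0,0],"fingers": 1},
    {"delta_pos": [0,-0.075,0.0117],"turn": [0,0,0],"fingers": 1},
  ],
)

```text
clock: 9.22
position: [0.6134, -0.2686, 0.1047]
ee_rot: [0.971, -0.238, -0.001, 0.0]
ft_force: [0.9, -0.6, -0.1]
grip_width: 0.005
grasp_force: 0.0
```

Run:
```python
from h import *
c=camera("side"); cv2.imwrite("pics/s5.png",cv2.resize(c["color"][130:230,170:310,::-1],None,fx=5,fy=5,interpolation=cv2.INTER_CUBIC))
```

```text
(no output)
```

View pics/s5.png

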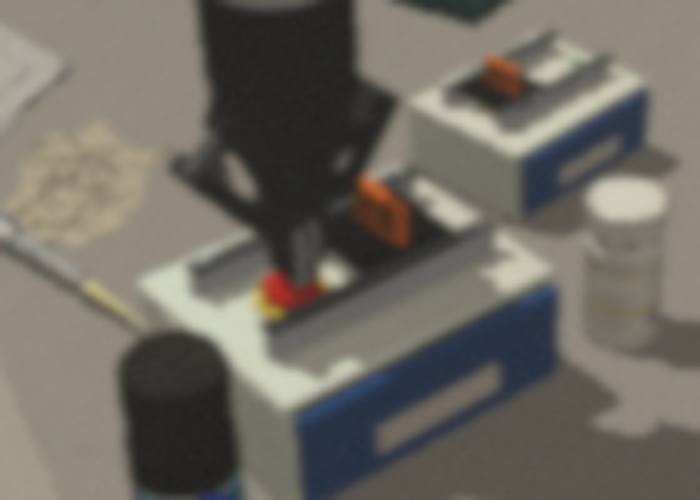

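The red button at (293,290) is bare and the tips are just above it at (303,278). Now I press.

To row units: 0.012 m / 0.6 = 0.02, -0.003 m / 0.6 = -0.005.

Call:
move_arm(
  plan=[
    {"delta_pos": [0,-0.005,0.005],"turn": [0,0,0],"fingers": 1},
    {"delta_pos": [0,-0.005,0.01],"turn": [0,0,0],"fingers": 1},
    {"delta_pos": [0,-0.005,0.015],"turn": [0,0,0],"fingers": 1},
    {"delta_pos": [0,-0.005,0.0183],"turn": [0,0,0],"fingers": 1},
    {"delta_pos": [0,-0.005,0.02],"turn": [0,0,0],"fingers": 1},
    {"delta_pos": [0,-0.005,0.02],"turn": [0,0,0],"fingers": 1},
  ],
)

```text
clock: 10.02
position: [0.6157, -0.2658, 0.0939]
ee_rot: [0.971, -0.238, 0.0, 0.0]
ft_force: [0.0, -0.2, 4.3]
grip_width: 0.001
grasp_force: 1.8
```

```bash
cat > d.py <<'E'
from h import *
# blue front panel seen by side cam: points near z .03-.07 -> local x
c=camera("side");W=cloud(c)
C=np.array([.599,-.300]);a=np.radians(-27.5);ex=np.array([np.cos(a),np.sin(a)]);ey=np.array([-np.sin(a),np.cos(a)])
h=cv2.cvtColor(c["color"],cv2.COLOR_RGB2HSV)
L=np.stack([(W[...,:2]-C)@ex,(W[...,:2]-C)@ey,W[...,2]],-1)
k=(h[...,0]>100)&(h[...,0]<130)&(h[...,1]>100)&(abs(L[...,1])<.1)&(L[...,0]<-.04)&(L[...,0]>-.2)&(L[...,2]>.015)&(L[...,2]<.08)
print(k.sum(),"panel local x med",np.median(L[k],0).round(3),np.percentile(L[k],[5,95],axis=0).round(3).tolist())
E
python3 d.py
```

```text
533 panel local x med [-0.119  0.034  0.059] [[-0.121, -0.063, 0.026], [-0.117, 0.084, 0.074]]
```

The drawer has sprung out 42 mm. Next I hook the shut fingers behind the panel.

To row units: -0.09 m / 0.6 = -0.15, -0.07 m / 0.6 = -0.1167.

Call:
move_arm(
  plan=[
    {"delta_pos": [0,0,-0.05],"turn": [0,0,0],"fingers": 1},
    {"delta_pos": [-0.05,0.025,-0.0833],"turn": [0,0,0],"fingers": 1},
    {"delta_pos": [-0.1167,0.0533,-0.0833],"turn": [0,0,0],"fingers": 1},
    {"delta_pos": [-0.15,0.0633,-0.0833],"turn": [0,0,0],"fingers": 1},
    {"delta_pos": [-0.15,0.0633,-0.0833],"turn": [0,0,0],"fingers": 1},
    {"delta_pos": [-0.15,0.0633,-0.0333],"turn": [0,0,0],"fingers": 1},
    {"delta_pos": [-0.15,0.0633,0.0083],"turn": [0,0,0],"fingers": 1},
    {"delta_pos": [-0.15,0.0633,0.0333],"turn": [0,0,0],"fingers": 1},
    {"delta_pos": [-0.15,0.0633,0.0533],"turn": [0,0,0],"fingers": 1},
    {"delta_pos": [-0.15,0.0633,0.07],"turn": [0,0,0],"fingers": 1},
    {"delta_pos": [-0.15,0.0633,0.07],"turn": [0,0,0],"fingers": 1},
  ],
)

```text
clock: 11.45
position: [0.5181, -0.2577, 0.0514]
ee_rot: [0.971, -0.238, -0.0, -0.0]
ft_force: [0.7, -0.8, -0.2]
grip_width: 0.001
grasp_force: 0.0
```

```bash
python3 d.py
```

```text
568 panel local x med [-0.119  0.028  0.058] [[-0.121, -0.067, 0.026], [-0.117, 0.084, 0.073]]
```

To row units: -0.05 m / 0.6 = -0.0833, -0.026 m / 0.6 = -0.0433.

Call:
move_arm(
  plan=[
    {"delta_pos": [-0.01,0,0],"turn": [0,0,0],"fingers": 1},
    {"delta_pos": [-0.02,0,0],"turn": [0,0,0],"fingers": 1},
    {"delta_pos": [-0.0317,0,0],"turn": [0,0,0],"fingers": 1},
    {"delta_pos": [-0.0433,0,0],"turn": [0,0,0],"fingers": 1},
    {"delta_pos": [-0.055,0,0],"turn": [0,0,0],"fingers": 1},
    {"delta_pos": [-0.0667,0,0],"turn": [0,0,0],"fingers": 1},
    {"delta_pos": [-0.0767,0,0],"turn": [0,0,0],"fingers": 1},
    {"delta_pos": [-0.0833,0,0],"turn": [0,0,0],"fingers": 1},
    {"delta_pos": [-0.0833,0,0],"turn": [0,0,0],"fingers": 1},
  ],
)

```text
clock: 12.62
position: [0.4737, -0.2347, 0.0519]
ee_rot: [0.971, -0.238, 0.0, 0.0]
ft_force: [1.2, -0.5, 1.4]
grip_width: -0.001
grasp_force: 0.5
```

To row units: -0.006 m / 0.6 = -0.01, -0.003 m / 0.6 = -0.005.

Call:
move_arm(
  plan=[
    {"delta_pos": [-0.005,0,0],"turn": [0,0,0],"fingers": 1},
    {"delta_pos": [-0.01,0,0],"turn": [0,0,0],"fingers": 1},
    {"delta_pos": [-0.01,0,0],"turn": [0,0,0],"fingers": 1},
  ],
)

```text
clock: 13.0
position: [0.4733, -0.2346, 0.0531]
ee_rot: [0.971, -0.238, 0.006, 0.001]
ft_force: [21.9, -12.3, -15.5]
grip_width: -0.008
grasp_force: 12.8
```

```bash
python3 d.py
```

```text
577 panel local x med [-0.162  0.026  0.059] [[-0.164, -0.066, 0.026], [-0.159, 0.084, 0.073]]
```

At the stop. I back off towards the lockbox and lift clear.

To row units: -0.2 m / 0.6 = -0.3333, 0.014 m / 0.6 = 0.0233.

Call:
move_arm(
  plan=[
    {"delta_pos": [0.0083,0,0],"turn": [0,0,0],"fingers": 1},
    {"delta_pos": [0.02,0,0],"turn": [0,0,0],"fingers": 1},
    {"delta_pos": [0.0233,0,0],"turn": [0,0,0],"fingers": 1},
    {"delta_pos": [0.0233,0,-0.0333],"turn": [0,0,0],"fingers": 1},
    {"delta_pos": [0.0233,0,-0.1],"turn": [0,0,0],"fingers": 1},
    {"delta_pos": [0.0233,0,-0.2],"turn": [0,0,0],"fingers": 1},
    {"delta_pos": [0.0233,0,-0.3],"turn": [0,0,0],"fingers": 1},
    {"delta_pos": [0.0233,0,-0.3333],"turn": [0,0,0],"fingers": 1},
  ],
)

```text
clock: 14.05
position: [0.4818, -0.2387, 0.2558]
ee_rot: [0.971, -0.238, 0.002, 0.001]
ft_force: [1.2, -0.1, -1.2]
grip_width: 0.003
grasp_force: 0.0
```

```bash
python3 d.py
python3 - <<'E'
from h import *
c=camera("side"); cv2.imwrite("pics/s6.png",cv2.resize(c["color"][120:300,170:370,::-1],None,fx=3,fy=3,interpolation=cv2.INTER_CUBIC))
E
```

```text
527 panel local x med [-0.162  0.032  0.063] [[-0.163, -0.064, 0.029], [-0.158, 0.085, 0.074]]
```

View pics/s6.png

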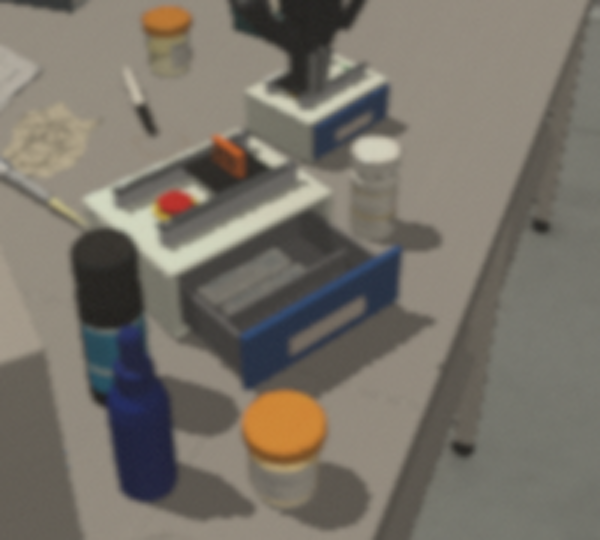

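The drawer is fully open, with its panel from (245,355) to (400,275). The cup stands upright and clear at (285,450). The catch is slid over at (230,157), the button is bare at (175,203), and the bottles and jar have not moved.

```bash
python3 -c "
from workcell import *
print(hand_in())"
```

```text
the job is handed in; nothing more can be done
None
```

The job is done and handed in at about 14 s of the 54 s allowed: the cup stands upright clear of the drawer, the catch is slid to its stop, the button was pressed, the drawer is open to its stop (about 85 mm), and the bottles and jar look unmoved.

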